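Set a pewter plate out over the filing block's edge

ROBOT

A 6-joint arm with a two-finger parallel gripper is mounted at the origin on the work surface. World frame = base frame: x ahead of the robot, y to its left, z up, the work surface at z = 0. Lengths are in m, angles in degrees, forces in N, time in s.
With the tool pointing down it reaches from about 0.35 to 0.875 m from the base axis. Payload 4.2 kg.
Tool frame: the origin (TCP) lies at the very end of the fingers, on their centre line; the grasp point (between the pads) lies 19 mm behind it; z points along the fingers, y is the line along which they close (so a half turn about z gives the same grasp; the last joint's range is limited). The gripper opens to 87 mm and grips with 3 to 60 N. Pads are 19 mm wide; open, the fingers measure 117 mm over their backs; the gripper's body (75 mm by 190 mm) begins 51 mm behind the grasp point.
Start: joints at [14.817, 22.042, 0.453, 0, -68.411, -14.817], TCP at [0.625, 0, 0.223] pointing down, gripper open.
Joint ranges: [-179.83, 179.83], [-69.29, 118.12], [-61.27, 80.66], [-181.25, 117.63], [-171.15, -9.14], [-177.46, 177.46]. Speed limits (degrees/s): [159.86, 159.86, 180, 180, 180, 180].

INTERFACE

Orientations are given as a 3x3 rotation matrix whose columns are the frame's x, y, z axes.
In Python, from station import sense, cams, r gives the robot as it stands. The module is installed in compiled form; this text tells all that it offers.
- The arm moves only by the tool step_arm, never from a script. Its argument "targets" is text: rows parted by semicolons, each of 4 numbers parted by spaces: the shift along the tool's x, y, z in cm, then the turn about the tool's z in degrees. In form: x y z turn; .... A call has 1 to 12 rows; each row shifts and turns the commanded pose from where the row before left it, along the tool's axes as they then stand; what a row does not reach is not made up. A row lasts 1/12 s, in which the tool goes at most 41.7 mm and 7.16 degrees, less where a joint would pass 70% of its speed; a pose out of reach is approached as far as the arm can. A call with a gripper value outside its range is refused whole. "claw" is the finger opening in cm, from 0 to 8.7, set as the call begins (left out, the last holds). The fingers move at their own pace and stop on an object; the grip force is fixed at half the most. Time passes only in rows, so rows that do not move let the fingers close. It gives the time, the measured TCP pose, the force, the opening and the grip force at its end, in the units of the state.
- sense(): the state, without advancing time (a new reading comes with each control period).
- cams.capture(name): name is "scene" or "side" or "wrist"; returns a dict with "frame" (480x640x3 uint8, blue, green, red), "vertical_fov" (degrees; the focal length in pixels is half the picture's height over the tangent of half this angle, whatever the lens; pixels are square), "cx", "cy" (the principal point, pixels), "eye" and "rotation" of the camera in the world; the wrist camera has in their place "tool_from_camera" (4x4, takes a point from camera to tool coordinates, whose origin is the TCP and whose axes are the flange's). Camera axes: x right, y down, z forward; pixel columns grow to the right and rows downward; lengths in m; the calibration is good to about 2 mm. The wrist camera is an equidistant fisheye: a pixel r from the principal point sees the ray r / f radians off the axis. A picture is of the moment at which its call begins: read the wrist's pose just before it. There is no depth.
- r.finish_job(): hands the job in; it is judged then, once.
The state is a dict: "time_s": time; "joints": joint angles; "joint_velocities": joint speeds; "effort": joint torques, N m; "tcp_pos": TCP position; "ee_rot": TCP orientation; "wrist_force": force on the tool from outside, world axes, zero at the start; "moment": the same for the moment, N m; "gripper_width": opening from 0.0 (shut) to 1.0 (fully open); "gripper_force": force on a finger pad.
Only numpy, scipy, OpenCV 4.12 (cv2) and the standard library are available. Lean on these libraries where they do the work, as an engineer would, in place of code of your own. Each camera call takes 0.05 s, during which the arm holds its last target. There are 200 camera calls.

TASK

The rectangular cast pewter plate on the wooden filing block is to have its far end filed. Using only the fingertips, slide it across the block until its front edge sticks out 30 mm past the block's steel-lined far edge, square with that edge, then take the hand away. Do not lift or tip the plate, and leave the round coaster, the egg cup and everything else where they are.

Things in the scene. Friction and masses are not known exactly. Their poses are not given: they have to be found in the camera images.
- block_edge (a point): Middle of the upper far edge of the fixed filing block: a light wooden block 220 mm deep (x) by 400 mm long (y) by 50 mm high on the table, with a 15 mm dark steel strip along its far edge, flush with its top. x points out over the edge, level and away from the block; y runs along the edge; z up. The block's top lies at this point's height and reaches 220 mm back (-x) and 200 mm to either side (y). There is nothing under the overhang but the table, 50 mm below.
- plate_mid (a point): Centre of the loose pewter plate, half-way up: plain grey metal, rectangular, 110 mm long (its x) by 100 mm wide (its y) by 7 mm thick, about 0.5 kg, lying flat on the block, its x roughly (within about 15 degrees) toward the steel-lined edge. Too wide for most grippers; it slides when its rear edge (55 mm behind this point) is pushed.
- plate_front (a point): Middle of the plate's front edge, the one nearest the steel-lined edge, half-way up its 7 mm thickness; 55 mm along x from plate_mid, same axes.
- coaster: Round pewter coaster, 100 mm across, 7 mm thick, lying on the same block beside the plate, on either side of it; origin under its centre. Leave it alone.
- eggcup: Small pewter egg cup, 30 mm across, 45 mm high, standing on the block near the middle of its far edge, between the plate's and the coaster's lanes; origin under its centre. Leave it alone.
- tankard: Pewter mug, 72 mm across, 95 mm high, with a handle, standing on the table to the left of the block; origin under its centre. Leave it alone.
- ingot: Round flat metal ingot, 90 mm across, 22 mm high, on the table to the left of the block; origin under its centre. Leave it alone.
- brick: Red firebrick piece, 100 x 60 x 50 mm, on the table to the right of the block; origin under its centre. Leave it alone.
- file: Flat file with a wooden handle, 270 mm long, lying on the table to the right of the block; origin on its underside, a little ahead of the joint of handle and blade. Leave it alone.
Not all that is in view belongs to the job. Leave any orange, pink or red look-alike of the part that bears plate_mid alone.

How it is judged:
By the outcome, as a careful person would: the job done as asked, in the order asked, and still so for the second after the job is handed in, with the robot touching nothing.
It also fails if it takes over 35 s, if anything falls off the work surface, if the arm or the gripper's body presses on something with over 40 N, if the wrist force passes 120 N, or if a joint passes its speed limit or range.

## Working session

There is one attempt and no reset: what is moved stays moved. The work goes in short steps, Python scripts to look and compute and a tool call to move; the robot and the scene stay as the last step left them, time stands still between calls to the robot, and variables do not carry over. Pictures are saved under pics/ and viewed, at most 10 in all, crops included, and the job is handed in when it is done.

Besides the shell and the picture viewer there is one more tool, called after ">>>" as a command line: name --argument value ..., lists and objects as JSON in quotes. step_arm: Moves the arm, as the interface text tells. Its arguments: {"type":"object","properties":{"targets":{"type":"string"},"claw":{"type":"number"}},"required":["targets"]}

```bash
mkdir -p pics
python3 - <<'E'
from station import sense,cams,r
import cv2,numpy as np
s=sense();print(s)
for n in("scene","side","wrist"):
    c=cams.capture(n);cv2.imwrite(f"pics/{n}0.png",c["frame"]);print(n,{k:v for k,v in c.items() if k!="frame"})
E
```

```text
{'time_s': 0.0, 'joints': array([ 1.48163890e+01,  2.20921973e+01,  3.79460792e-01, -3.02294321e-02,
       -6.84113109e+01, -1.48160942e+01]), 'joint_velocities': array([ 0.02301603, -0.04051412,  0.02458011, -0.03046616,  0.01413052,
        0.13906424]), 'effort': array([ 5.69075401e-04, -3.90661991e+01,  1.87403029e+01,  4.22001421e+00,
        1.09914420e-02, -1.81494070e-04]), 'tcp_pos': array([6.24391794e-01, 2.20064499e-05, 2.21439090e-01]), 'ee_rot': array([[-1.89425564e-04, -9.99997521e-01, -2.21845678e-03],
       [-9.99999979e-01,  1.89602078e-04, -7.93561507e-05],
       [ 7.97765780e-05,  2.21844170e-03, -9.99997536e-01]]), 'wrist_force': array([0.38794232, 0.02436689, 0.20935166]), 'moment': array([ 0.02258187,  0.03800091, -0.06954974]), 'gripper_force': 0.0, 'gripper_width': 1.000626527913276}
scene {'vertical_fov': 48.08151864782544, 'cx': 317.84878255145924, 'cy': 246.70971494888647, 'eye': array([ 1.45494372, -0.33350737,  0.75455672]), 'rotation': array([[ 0.36589958,  0.56458707, -0.73983711],
       [ 0.93040512, -0.24031221,  0.27676048],
       [-0.0215365 , -0.78961477, -0.61322483]])}
side {'vertical_fov': 45.0406130286598, 'cx': 319.17742078646927, 'cy': 243.86082732259874, 'eye': array([0.44183717, 0.81174746, 0.77235866]), 'rotation': array([[-0.9808096 , -0.1343566 ,  0.14128283],
       [-0.19479218,  0.64451651, -0.73936085],
       [ 0.00827889, -0.75269301, -0.6583196 ]])}
wrist {'vertical_fov': 65.70646984690485, 'cx': 320.7599673128259, 'cy': 240.54055258370195, 'tool_from_camera': array([[-2.09540544e-04, -9.54219761e-01, -2.99106340e-01,
         8.30184349e-02],
       [ 9.99999716e-01, -4.16439918e-04,  6.27986401e-04,
        -1.83019327e-04],
       [-7.23796854e-04, -2.99106124e-01,  9.54219578e-01,
        -1.62946869e-01],
       [ 0.00000000e+00,  0.00000000e+00,  0.00000000e+00,
         1.00000000e+00]])}
```

View pics/scene0.png

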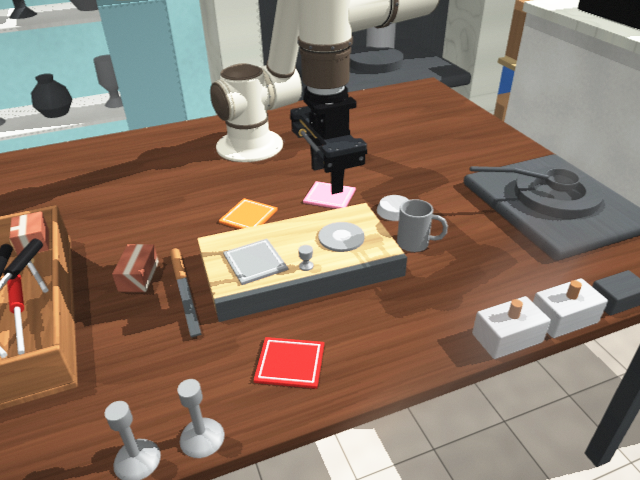

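View pics/side0.png

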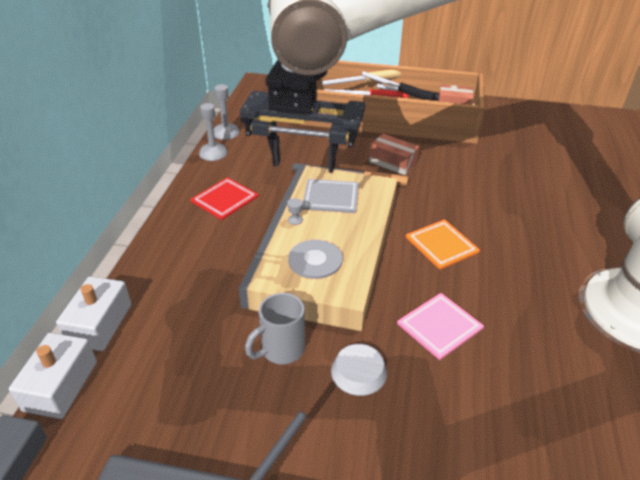

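View pics/wrist0.png

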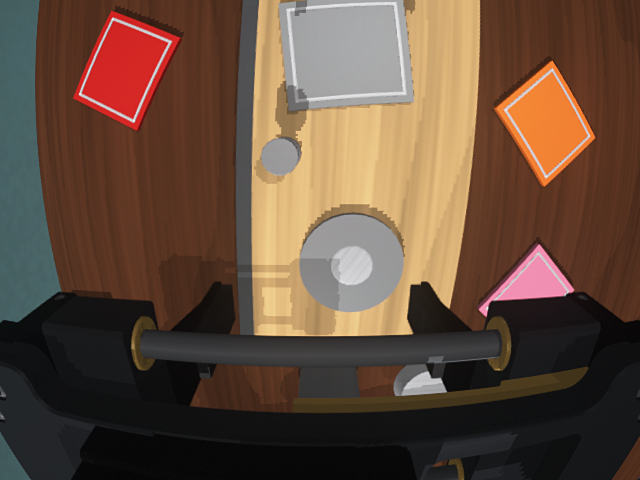

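The wrist view shows the plate at about (280–412, 0–108), the egg cup at (280,155), the coaster at (351,262), and the steel strip at columns 240–258, on the left (world +x). I'll write ray helpers and get rough positions.

```bash
cat > h.py <<'E'
from station import sense,cams,r
import cv2,numpy as np
def shot(n,save=None):
    s=sense();c=cams.capture(n)
    if n=="wrist":
        T=np.eye(4);T[:3,:3]=s["ee_rot"];T[:3,3]=s["tcp_pos"];T=T@c["tool_from_camera"]
        c["eye"],c["rotation"]=T[:3,3],T[:3,:3]
    c["f"]=240/np.tan(np.radians(c["vertical_fov"]/2));c["fish"]=n=="wrist"
    if save: cv2.imwrite("pics/"+save+".png",c["frame"])
    return c
def ray(c,p):
    p=np.atleast_2d(p).astype(float)-[c["cx"],c["cy"]];rr=np.hypot(*p.T)/c["f"]
    k=np.where(rr>1e-9,np.tan(rr)/np.maximum(rr,1e-9),1) if c["fish"] else np.ones(len(p))
    d=np.c_[p/c["f"]*k[:,None],np.ones(len(p))]
    d=d@c["rotation"].T;return d/np.linalg.norm(d,axis=1)[:,None]
def plane(c,p,z):
    d=ray(c,p);return c["eye"]+d*((z-c["eye"][2])/d[:,2])[:,None]
def cross(c1,p1,c2,p2):
    d1,d2=ray(c1,p1)[0],ray(c2,p2)[0];A=np.c_[d1,-d2]
    t=np.linalg.lstsq(A,c2["eye"]-c1["eye"],rcond=None)[0]
    a,b=c1["eye"]+t[0]*d1,c2["eye"]+t[1]*d2;return (a+b)/2,np.linalg.norm(a-b)
E
python3 - <<'E'
from h import *
np.set_printoptions(precision=4,suppress=True)
w=shot("wrist")
P=[[283,2],[405,0],[412,102],[290,110]]
print(plane(w,P,.057)); print("edge",plane(w,[[241,100],[241,200],[237,280],[258,20],[478,100]],.05))
print("cup, coaster",plane(w,[[280,155]],.095),plane(w,[[351,262]],.057))
s=shot("scene")
# plate corners scene: near-right etc
print(plane(s,[[224,251],[262,241],[286,266],[240,279]],.057)); print(plane(s,[[216,294],[404,263]],.05))
E
```

```text
[[ 0.6572 -0.199   0.057 ]
 [ 0.5493 -0.2041  0.057 ]
 [ 0.5438 -0.1081  0.057 ]
 [ 0.6508 -0.0989  0.057 ]]
edge [[ 0.6955 -0.1099  0.05  ]
 [ 0.6983 -0.0177  0.05  ]
 [ 0.7077  0.063   0.05  ]
 [ 0.6802 -0.1847  0.05  ]
 [ 0.4769 -0.1159  0.05  ]]
cup, coaster [[ 0.656 -0.062  0.095]] [[0.5957 0.0409 0.057 ]]
[[ 0.5496 -0.206   0.057 ]
 [ 0.5476 -0.122   0.057 ]
 [ 0.6474 -0.1014  0.057 ]
 [ 0.6498 -0.198   0.057 ]]
[[ 0.6664 -0.251   0.05  ]
 [ 0.7245  0.1268  0.05  ]]
```

>>> step_arm --targets "3 1.8 0 -4; 3 1.8 0 -4; 3 1.8 0 -4; 3 1.8 0 -4; 3 1.8 0 -4; 0 0 0 -6; 0 0 0 -6; 0 0 0 -6; 0 0 0 -6; 0 0 0 -6; 0 0 0 -6; 0 0 0 -6" --claw 6.0

```text
time_s: 1.25
tcp_pos: [0.5569, -0.1603, 0.2224]
ee_rot: [[0.885, -0.465, -0.0], [-0.465, -0.885, 0.0], [-0.0, 0.0, -1.0]]
wrist_force: [0.3, -0.4, 0.5]
gripper_width: 0.692
gripper_force: 0.0
```

>>> step_arm --targets "0 0 0 -6; 0 0 0 -6; 0 0 0 -6; 0 0 0 -3; 0 0 0 0; 0 0 0 0; 0 0 0 0; 0 0 0 0"

```text
time_s: 1.92
tcp_pos: [0.557, -0.1603, 0.2225]
ee_rot: [[0.992, -0.123, -0.0], [-0.123, -0.992, 0.0], [-0.0, -0.0, -1.0]]
wrist_force: [-0.6, -0.2, -0.3]
gripper_width: 0.689
gripper_force: 0.0
```

Run:
```python
from h import *
np.set_printoptions(precision=4,suppress=True)
s=sense();print(s["time_s"],s["tcp_pos"],s["ee_rot"],s["gripper_width"],s["wrist_force"])
shot("wrist","w1")
```

```text
1.9167 [ 0.557  -0.1603  0.2225] [[ 0.9924 -0.1228 -0.0002]
 [-0.1228 -0.9924  0.    ]
 [-0.0002 -0.     -1.    ]] 0.6890114666025752 [-0.5818 -0.1751 -0.3203]
```

View pics/w1.png

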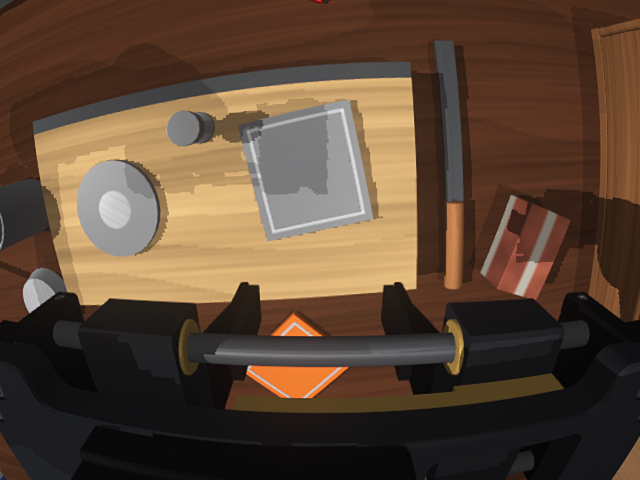

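This view shows the whole plate, corners near (240,125), (350,100), (372,218) and (267,240). The steel strip runs from (35,128) to (411,68), the cup is at (188,128) and the coaster at (118,208). Next I'll get accurate lines from masks.

```bash
cat > m.py <<'E'
from h import *
np.set_printoptions(precision=4,suppress=True)
def largest(m,seed):
    n,l=cv2.connectedComponents(m.astype(np.uint8),connectivity=4);return (l==l[seed[1],seed[0]]).astype(np.uint8)
def measure(c,seed,zt=.057,zb=.05,ylim=(-.17,.17),rear=True):
    f=c["frame"].astype(int);sat=f.max(2)-f.min(2);br=f[:,:,2]-f[:,:,0]
    m=largest((np.abs(br)<22)&(f.max(2)>70),seed);m=cv2.morphologyEx(m,cv2.MORPH_CLOSE,np.ones((5,5)));m=cv2.morphologyEx(m,cv2.MORPH_OPEN,np.ones((9,9)))
    cs,_=cv2.findContours(m,cv2.RETR_EXTERNAL,cv2.CHAIN_APPROX_NONE);k=max(cs,key=cv2.contourArea)[:,0]
    return m,plane(c,k,zt),k
def edge(c,cols,rows):
    # far boundary of the steel strip: first row (from the top) where brown turns grey-blue
    f=cv2.GaussianBlur(c["frame"],(3,3),0).astype(int);br=f[:,:,2]-f[:,:,0];pts=[]
    for u in cols:
        r0=br[rows[0]:rows[1],u];i=np.where((r0[:-1]>=12)&(r0[1:]<12))[0]
        if len(i): j=i[0];pts.append([u,rows[0]+j+(r0[j]-12)/(r0[j]-r0[j+1])+0.0])
    return np.array(pts)
E
python3 - <<'E'
from m import *
c=shot("wrist")
m,P,k=measure(c,(340,200))
rect=cv2.minAreaRect((P[:,:2]*1000).astype(np.float32));print("rect mm",rect,m.sum());print(cv2.boxPoints(rect))
ap=cv2.approxPolyDP(k[:,None],8,True)[:,0];print(ap)
e=edge(c,range(60,405,5),(40,150));E=plane(c,e,.05)[:,:2]
p=np.polyfit(E[:,1],E[:,0],1);res=E[:,0]-np.polyval(p,E[:,1]);g=np.abs(res)<.002;p=np.polyfit(E[g,1],E[g,0],1)
print("edge x=a*y+b",p,"deg",-np.degrees(np.arctan(p[0])),g.sum(),len(g),(res[g]).std())
v=c["frame"].copy();v[m>0,1]=255
for a in e: cv2.circle(v,(int(a[0]),int(a[1])),1,(0,0,255),-1)
cv2.imwrite("pics/v1.png",v[30:260])
E
```

```text
rect mm ((601.8134765625, -153.31381225585938), (110.23069763183594, 99.92613983154297), 5.344431400299072) 13455
[[ 542.2841 -108.7015]
 [ 551.5914 -208.1933]
 [ 661.3429 -197.9261]
 [ 652.0355  -98.4344]]
[[348 101]
 [240 125]
 [267 239]
 [370 218]]
edge x=a*y+b [0.0474 0.7041] deg -2.7153589838811136 69 69 9.488181478439139e-05
```

View pics/v1.png

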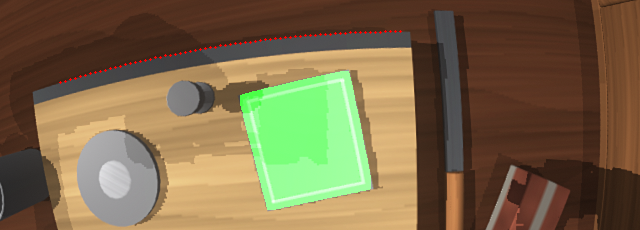

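>>> step_arm --targets "0 0 0 -4.35; -2 -0.5 2 0; -1.9 -0.4 3 0; 0 0 3 0; 0 0 3 0; 0 0 2.5 0; 0 0 1.5 0; 0 0 0.8 0; 0 0 0.4 0; 0 0 0 0; 0 0 0 0"

```text
time_s: 2.93
tcp_pos: [0.5194, -0.1495, 0.0614]
ee_rot: [[0.999, -0.046, 0.002], [-0.046, -0.999, -0.0], [0.002, 0.0, -1.0]]
wrist_force: [-0.1, 0.4, -0.3]
gripper_width: 0.689
gripper_force: 0.0
```

Run:
```python
from h import *
np.set_printoptions(precision=4,suppress=True)
s=sense();xb,yb=np.array([.9989,-.0474]),np.array([.0474,.9989]);t=s["tcp_pos"]
print(s["time_s"],t,t[:2]@xb,t[:2]@yb,np.degrees(np.arctan2(s["ee_rot"][1,0],s["ee_rot"][0,0])),s["wrist_force"])
# height check: plate corners, first wrist shot (start pose) against the second
c=cams.capture("wrist");c["f"]=240/np.tan(np.radians(c["vertical_fov"]/2));c["fish"]=True
def at(R,p):
    T=np.eye(4);T[:3,:3]=R;T[:3,3]=p;T=T@c["tool_from_camera"];return dict(c,eye=T[:3,3],rotation=T[:3,:3])
a=at(np.array([[-.00019,-1,-.0022],[-1,.00019,0],[0,.0022,-1]]),[.6244,0,.2214])
b=at(np.array([[.9924,-.1228,-.0002],[-.1228,-.9924,0],[-.0002,0,-1]]),[.557,-.1603,.2225])
for p,q in (([412,102],[267,239]),([290,110],[240,125])): print(cross(a,p,b,q))
```

```text
2.9333 [ 0.5194 -0.1495  0.0614] 0.5259270302777549 -0.12475914183520824 -2.6374865185833656 [-0.0765  0.387  -0.3255]
(array([ 0.5424, -0.1079,  0.0522]), np.float64(0.0007845276191358034))
(array([ 0.6514, -0.0987,  0.0473]), np.float64(0.0009254658695758788))
```

>>> step_arm --targets "0 0 0.4 0; 0 0 0.4 0; 0 0 0 0; 0.6 0 0 0; 0.4 0 0 0; 0.3 0 0 0; 0.3 0 0 0; 0.3 0 0 0; 0.3 0 0 0; 0.3 0 0 0; 0 0 0 0"

```text
time_s: 3.9
tcp_pos: [0.5419, -0.1503, 0.052]
ee_rot: [[0.999, -0.046, -0.005], [-0.046, -0.999, 0.001], [-0.005, -0.0, -1.0]]
wrist_force: [-4.7, 2.5, 2.5]
gripper_width: 0.69
gripper_force: 2.2
```

Run:
```python
from h import *
np.set_printoptions(precision=4,suppress=True)
s=sense();t=s["tcp_pos"]
print(s["time_s"],t,t[:2]@[.9989,-.0474],t[:2]@[.0474,.9989],s["wrist_force"])
shot("wrist","w2")
```

```text
3.9 [ 0.5419 -0.1503  0.052 ] 0.5483907074989719 -0.12440846064928134 [-4.7139  2.5274  2.4972]
```

View pics/w2.png

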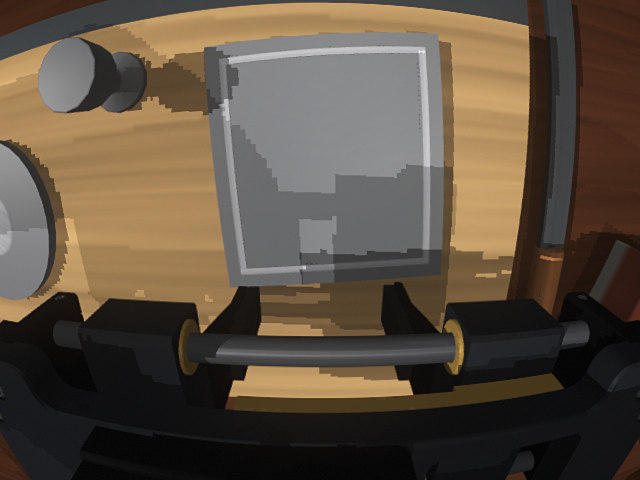

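The fingertips are on the plate's rear edge (row ~285) and the plate is nearly square. The cup at (90,75) and the coaster are clear, so I'll keep pushing.

>>> step_arm --targets "0.3 0 -0.1 0; 0.5 0 0 0; 0.6 0 0 0; 0.6 0 0 0; 0.6 0 0 0; 0.6 0 0 0; 0.6 0 0 0; 0.6 0 0 0; 0.5 0 0 0; 0.4 0 0 0; 0.3 0 0 0; 0 0 0 0"

```text
time_s: 4.95
tcp_pos: [0.6005, -0.1533, 0.0537]
ee_rot: [[0.999, -0.046, 0.001], [-0.046, -0.999, -0.0], [0.001, 0.0, -1.0]]
wrist_force: [-0.9, 0.3, -1.4]
gripper_width: 0.69
gripper_force: 0.7
```

Run:
```python
from m import *
s=sense();t=s["tcp_pos"]
print(s["time_s"],t,t[:2]@[.9989,-.0474],t[:2]@[.0474,.9989],s["wrist_force"])
for n in("scene","side"):shot(n,n+"3")
c=shot("wrist","w3")
m,P,k=measure(c,(400,150))
rect=cv2.minAreaRect((P[:,:2]*1000).astype(np.float32));print("rect mm",rect,m.sum());print(cv2.boxPoints(rect)@np.array([[.9989,.0474],[-.0474,.9989]]))
```

```text
4.95 [ 0.6005 -0.1533  0.0537] 0.6070555977143058 -0.12463187930905005 [-0.9178  0.2926 -1.4433]
rect mm ((666.1620483398438, -162.58692932128906), (101.32339477539062, 110.71336364746094), 87.40174865722656) 50264
[[ 617.8828 -181.6093]
 [ 728.5985 -181.3803]
 [ 728.389   -80.0547]
 [ 617.6732  -80.2837]]
```

View pics/w3.png

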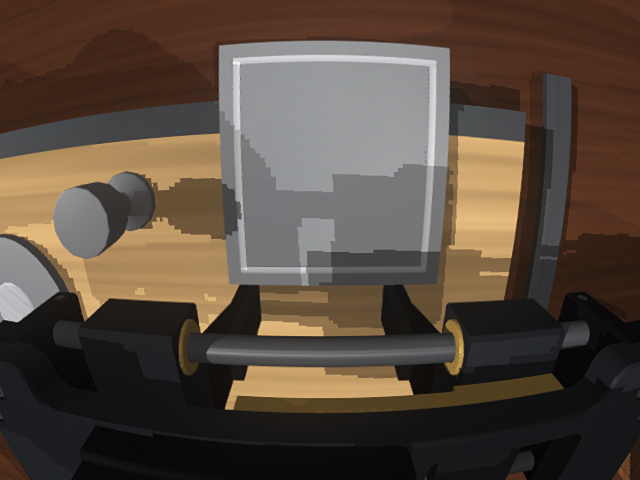

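```bash
cat > k.py <<'E'
from m import *
def overhang(seed,cols,rows,zs=(.057,.05)):
    c=shot("wrist");m,P,k=measure(c,seed);e=edge(c,cols,rows);E=plane(c,e,zs[1])[:,:2]
    p=np.polyfit(E[:,1],E[:,0],1)
    for _ in range(4):
        g=np.abs(E[:,0]-np.polyval(p,E[:,1]))<.0015
        if g.sum()<10: g=np.abs(E[:,0]-np.median(E[:,0]-.0474*E[:,1])-.0474*E[:,1])<.003
        p=np.polyfit(E[g,1],E[g,0],1)
    a=np.arctan(p[0]);xb=np.array([np.cos(a),-np.sin(a)]);yb=np.array([np.sin(a),np.cos(a)]);d=p[1]*np.cos(a)
    print("edge deg",-np.degrees(a),"d",d,"inl",g.sum(),len(g))
    X,Y=P[:,:2]@xb-d,P[:,:2]@yb;yc=(Y.max()+Y.min())/2
    for nm,s in(("front",X>X.max()-.006),("rear",X<X.min()+.006)):
        s&=np.abs(Y-yc)<.04;q=np.polyfit(Y[s]-yc,X[s],1);print(nm,"mm",1000*q[1],"deg",-np.degrees(np.arctan(q[0])))
    print("yc",yc)
E
python3 - <<'E'
from k import *
overhang((400,150),list(range(10,210,5))+list(range(458,520,4)),(60,160))
E
```

```text
edge deg -2.6347257117089438 d 0.7035177235673206 inl 56 56
front mm 24.49375328873052 deg -0.022841378506392833
rear mm -84.20291790626742 deg 3.040601423998109
yc -0.13171965950463485
```

>>> step_arm --targets "0.2 0 0 0; 0.2 0 0 0; 0.1 0 0 0; 0 0 0 0; 0 0 0 0"

```text
time_s: 5.57
tcp_pos: [0.6018, -0.1535, 0.0541]
ee_rot: [[0.999, -0.046, -0.006], [-0.046, -0.999, 0.0], [-0.006, 0.0, -1.0]]
wrist_force: [-6.8, 0.7, 5.3]
gripper_width: 0.688
gripper_force: 3.7
```

Run:
```python
from k import *
t=sense()["tcp_pos"];print(t,t[:2]@[.9989,-.0474])
overhang((400,150),list(range(10,210,5))+list(range(458,520,4)),(60,160))
c=shot("scene","scene4");cv2.imwrite("pics/s4.png",cv2.resize(c["frame"][220:320,190:420],None,fx=3.4,fy=3.4,interpolation=cv2.INTER_CUBIC))
```

```text
[ 0.6018 -0.1535  0.0541] 0.6084272597783871
edge deg -2.6313936080337856 d 0.7034986278955601 inl 56 56
front mm 25.487633945854952 deg -0.02232397923294416
rear mm -82.72048608219737 deg 4.051489238170353
yc -0.13192543483794936
```

View pics/s4.png

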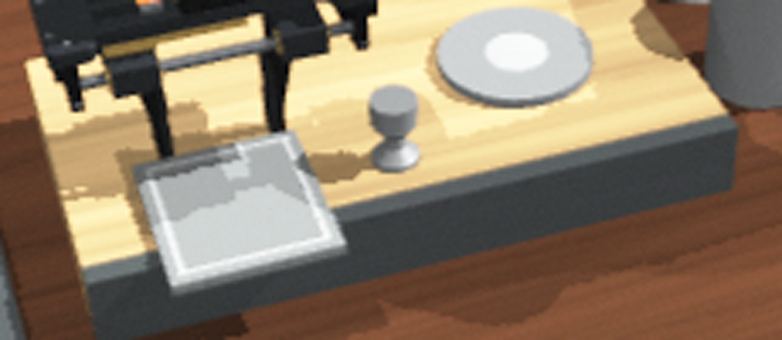

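>>> step_arm --targets "0.05 0 0 0; 0.05 0 0 0; 0 0 0 0; 0 0 0 0"

```text
time_s: 6.0
tcp_pos: [0.6026, -0.1535, 0.0541]
ee_rot: [[0.999, -0.047, -0.006], [-0.047, -0.999, 0.0], [-0.006, 0.0, -1.0]]
wrist_force: [-7.3, 0.8, 5.2]
gripper_width: 0.687
gripper_force: 3.9
```

Run:
```python
from k import *
s=sense();t=s["tcp_pos"];print(t,t[:2]@[.9989,-.0474],s["wrist_force"])
overhang((400,150),list(range(10,210,5))+list(range(458,520,4)),(60,160))
```

```text
[ 0.6026 -0.1535  0.0541] 0.6092051322140478 [-7.3441  0.8195  5.2349]
edge deg -2.662999579803618 d 0.7035266655028011 inl 56 56
front mm 26.301726674732834 deg 0.007184664541958096
rear mm -82.65532106907236 deg 2.357546004509851
yc -0.131599761487879
```

>>> step_arm --targets "0.05 0 0 0; 0.05 0 0 0; 0.05 0 0 0; 0.05 0 0 0; 0.05 0 0 0; 0.05 0 0 0; 0.05 0 0 0; 0 0 0 0; 0 0 0 0"

```text
time_s: 6.8
tcp_pos: [0.6063, -0.1538, 0.0541]
ee_rot: [[0.999, -0.047, -0.006], [-0.047, -0.999, -0.0], [-0.006, 0.0, -1.0]]
wrist_force: [-7.7, 0.9, 5.0]
gripper_width: 0.69
gripper_force: 3.7
```

Run:
```python
from k import *
s=sense();t=s["tcp_pos"];print(t,t[:2]@[.9989,-.0474],s["wrist_force"])
overhang((400,150),list(range(10,210,5))+list(range(458,520,4)),(60,160))
c=shot("scene","scene5");cv2.imwrite("pics/s5.png",cv2.resize(c["frame"][250:320,205:325],None,fx=6.5,fy=6.5,interpolation=cv2.INTER_CUBIC))
```

```text
[ 0.6063 -0.1538  0.0541] 0.6128763791857328 [-7.6866  0.9328  4.9637]
edge deg -2.654446014609086 d 0.7035305449255038 inl 56 56
front mm 29.97772525852996 deg -0.12606143523755156
rear mm -79.18259150885848 deg 2.1794162191895756
yc -0.1237126183900468
```

View pics/s5.png

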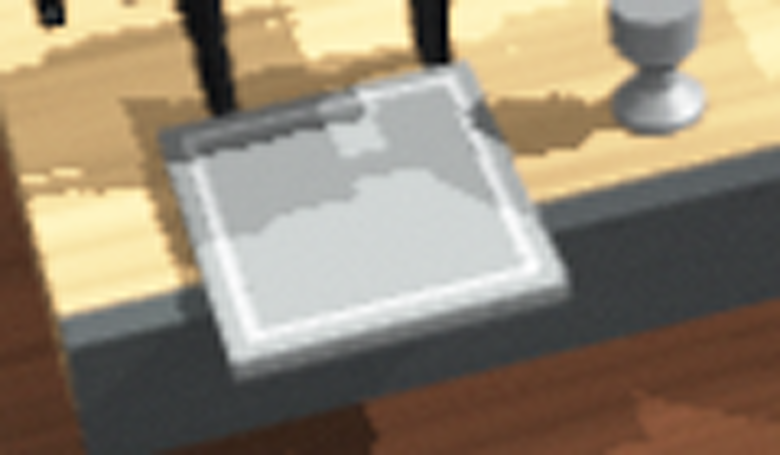

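Run:
```python
from k import *
c=shot("scene");P=lambda q,z:plane(c,(np.array(q,float)+.5)/6.5+[204.5,249.5],z)[:,:2]
e=P([[75,347],[575,233],[778,179]],.05);q=P([[236,362],[567,280]],.057);b=P([[238,380],[566,297]],.05)
p=np.polyfit(e[:,1],e[:,0],1);print(p,e)
for x in(q,b):print(x,(x[:,0]-np.polyval(p,x[:,1]))*np.cos(np.arctan(p[0]))*1000)
```

```text
[0.0522 0.7049] [[ 0.691  -0.2564]
 [ 0.7009 -0.1055]
 [ 0.7017 -0.0399]]
[[ 0.7227 -0.2158]
 [ 0.7269 -0.1167]] [29.039  28.0802]
[[ 0.7228 -0.216 ]
 [ 0.7264 -0.1173]] [29.1431 27.6472]
```

>>> step_arm --targets "0.05 0 0 0; 0 0 0 0; 0 0 0 0"

```text
time_s: 7.2
tcp_pos: [0.6063, -0.1539, 0.054]
ee_rot: [[0.999, -0.047, -0.007], [-0.047, -0.999, 0.0], [-0.007, 0.0, -1.0]]
wrist_force: [-7.1, 0.8, 6.9]
gripper_width: 0.693
gripper_force: 4.2
```

>>> step_arm --targets "-0.5 0 0 0; -1 0 0 0; -1.5 0 0 0; -1.5 0 0 0; 0 0 -2 0; 0 0 -3 0; 0 0 -3 0; 0 0 -3 0; 0 0 -3 0; 0 0 -2 0; 0 0 0 0; 0 0 0 0"

```text
time_s: 8.2
tcp_pos: [0.566, -0.1515, 0.2157]
ee_rot: [[0.999, -0.046, 0.007], [-0.046, -0.999, 0.0], [0.007, -0.0, -1.0]]
wrist_force: [0.5, -0.3, 0.2]
gripper_width: 0.687
gripper_force: 0.0
```

Run:
```python
from m import *
s=sense();t=s["tcp_pos"];print(s["time_s"],t,s["wrist_force"])
c=shot("wrist","w6")
```

```text
8.2 [ 0.566  -0.1515  0.2157] [ 0.4539 -0.3401  0.158 ]
```

View pics/w6.png

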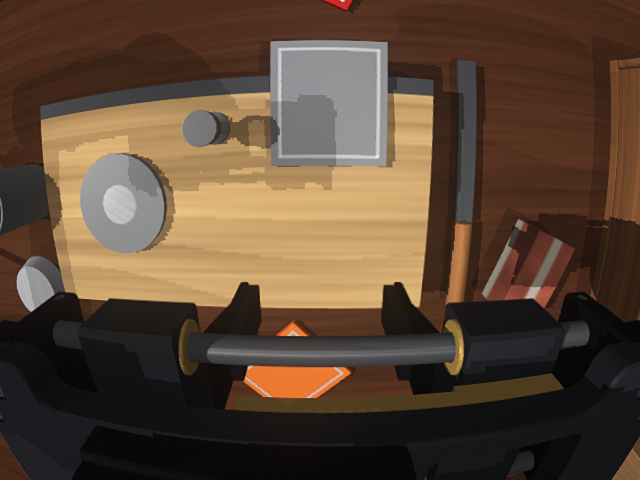

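The hand is clear and the plate at (271–387, 41–165) overhangs squarely, with the cup and coaster undisturbed. One final unobstructed measurement before handing in.

Run:
```python
from k import *
overhang((350,130),list(range(60,262,5))+list(range(396,430,4)),(55,140))
c=shot("wrist");m,P,k=measure(c,(350,130));print(cv2.minAreaRect((P[:,:2]*1000).astype(np.float32)))
```

```text
edge deg -2.6212881778282378 d 0.7034542869491341 inl 50 50
front mm 29.464885565362447 deg 0.4881073952435384
rear mm -79.26982160631606 deg -1.1126712968794683
yc -0.11335207804600636
((672.8328857421875, -143.46975708007812), (140.78805541992188, 110.13878631591797), 87.36558532714844)
```

```bash
python3 -c "
from station import r
print(r.finish_job())"
```

```text
the job is handed in; nothing more can be done
None
```

The plate's front edge sticks out about 29.5 mm past the steel-lined edge (wrist camera; a coarser scene-camera check taken just before the last nudge gave about 28.6 mm), square to within about half a degree; the hand is clear, the cup and coaster look untouched, and the job is handed in with no verdict shown.

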